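# Blow off two sides of a laminated block with the bench air gun

## Task

Blow off the plain side of the wooden block that faces the air gun: squeeze the trigger all the way against the grip, with the fingers around both, keep it squeezed for about half a second and let it spring back fully. Then turn the block a quarter turn so that a side with the dark stripe squarely faces the nozzle, standing upright in the middle of its round stand, let go of it, and squeeze and release the trigger once more in the same way. Do not knock the block over or off its stand, and leave the other things on the bench where they are.

Things in the scene. Friction and masses are not known exactly. Their poses are not given: they have to be found in the camera images.
- airgun: Red pistol air gun fixed upside down, grip upward, on a steel post with a 110 x 110 x 12 mm foot plate bolted to the bench; it does not move. Origin: centre of the plate's underside, on the bench; z up; +x is the way the nozzle blows (level). Barrel 34 mm thick along x, axis 117 mm above the bench, from x = -72 to +120 mm. It carries the grip and the trigger.
- grip: The gun's fixed handle, a bar 26 mm (its x) by 30 mm (its y), raked 0.61 rad (35 degrees) back from vertical, away from the nozzle. Origin on its axis, at the barrel, 127 mm above the bench; z runs up along the handle to its end at z = 92 mm, x points to the trigger in front of it, y is level. Free space beyond the end: the tool can come along -z, closing along x, around grip and trigger.
- pinch (a point): Where the middle between the fingers should be for squeezing: at x = 5.5, y = 0, z = 75 mm of grip, fixed to the grip, axes as grip. Along x, grip and trigger at rest together reach from 18.5 mm behind this point to 37 mm ahead of it (at the trigger's free end, 10 mm above this point); fully squeezed, from 18.5 mm behind to 18.5 mm ahead (37 mm wide).
- trigger (a joint): Black trigger, a bar 72 mm long, 24 mm wide, 8 mm thick, hinged at its lower end at x = 20, z = 15 mm of grip; at rest it leans forward from the grip, squeezed it lies parallel to it. Value in rad: 0 at rest, 0.24 at the stop, fully squeezed (above 0.20 counts). A spring returns it; 60 mm from the hinge it takes about 5 N to start and 12 N at the stop.
- trigger_pad (a point): Point on the outer (front) face of the trigger, 60 mm from its hinge; it moves with the trigger. Its x points outward from the face, z along the trigger to its free end.
- nozzle (a point): Tip of the nozzle, 120 mm ahead of the gun's origin and 117 mm above the bench; axes as airgun. It stands about 33 to 66 mm from the block.
- stand: Fixed round stand 120 mm in diameter and 40 mm high with a black rubber top, straight in front of the nozzle. Origin: centre of its underside on the bench; its x axis is parallel to that of the gun.
- block: Loose upright block 56 x 56 x 130 mm high, 0.2 to 0.4 kg, pale wood with a dark layer 16 mm thick through its middle, seen as a stripe on the two sides +x and -x and along x over the top; sides +y, -y are plain. Origin: centre of its underside; z up. At the start a plain side faces the nozzle within 20 degrees; in the end its x axis must lie along the gun's x, either way round.
- sanding_block: Bystander: cork and orange sanding block 110 x 60 x 28 mm, lying beside the gun's barrel. Origin: centre of its underside.
- chisel: Bystander: hand tool with red handle, 200 mm long, lying near the gun. Origin at its underside.
- bowl: Bystander: wooden bowl 150 mm across, 55 mm high. Origin: centre of its underside.
- hex_box: Bystander: six-sided open wooden box about 108 mm across and 50 mm high. Origin: centre of its underside.
- wax: Bystander: jar 84 mm across and 70 mm high. Origin: centre of its underside.
- mallet: Bystander: hammer 260 mm long with wooden handle, lying down. Origin at its underside.
- orbital_sander: Bystander: blue sander 124 mm across and 105 mm high. Origin: centre of its underside.
There are look-alikes about, which are no part of the job. There is more than one size of the airgun; the job needs the smaller.

How it is judged:
On the way, in this order (a step that is already met when the one before it is completed fails the run):
1. the trigger is squeezed fully (above 0.20 rad) for 0.35 s, the fingers pressing on the grip as well (value of joint trigger above 0.2 rad and contact force between the fingers and grip above 0.5 N), for 0.35 s.
2. the trigger is back (below 0.03 rad) and the fingers are off the gun (value of joint trigger below 0.03 rad and contact force between the fingers and airgun below 0.1 N), for 0.2 s.
3. the block stands on the stand with a striped side facing the nozzle within 9 degrees, let go and at rest (angle between the x axis of block and the x axis of airgun, either way round below 0.16 rad and angle between block's own z axis and vertical below 0.06 rad and horizontal distance between block and stand below 0.025 m and z of block in the frame of stand between 0.036 and 0.044 m and contact force between the fingers and block below 0.1 N and linear speed of block below 0.02 m/s and angular speed of block below 0.1 rad/s), for 0.2 s.
4. the trigger is squeezed fully again for 0.35 s in the same way, the block still presented (all of step 1 and angle between the x axis of block and the x axis of airgun, either way round below 0.16 rad and angle between block's own z axis and vertical below 0.06 rad and horizontal distance between block and stand below 0.025 m and z of block in the frame of stand between 0.036 and 0.044 m), for 0.35 s.
At the end, for the whole second after the job is handed in: The trigger is back at rest (below 0.03 rad) with the fingers off the gun; the block stands at rest and upright (within 3.4 degrees) on the stand, within 25 mm of its middle, a striped side facing the nozzle within 9 degrees (all of step 2 and angle between the x axis of block and the x axis of airgun, either way round below 0.16 rad and angle between block's own z axis and vertical below 0.06 rad and horizontal distance between block and stand below 0.025 m and z of block in the frame of stand between 0.036 and 0.044 m and linear speed of block below 0.02 m/s and angular speed of block below 0.1 rad/s); the robot touches nothing.
It fails at once if the block is knocked over or falls off the stand (angle between block's own z axis and vertical above 0.5 rad or height (world z) of block below 0.03 m).
It fails at once if a bystander is moved by more than 30 mm (distance of any of sanding_block, chisel, bowl, hex_box, wax, mallet, orbital_sander from where it was at the start of the episode above 0.03 m).
It also fails if it takes over 64 s, if anything falls off the work surface, if the arm or the gripper's body presses on something with over 40 N, if the wrist force passes 120 N, or if a joint passes its speed limit or range.

## Robot

A 7-joint arm with a two-finger parallel gripper is mounted at the origin on the work surface. World frame = base frame: x ahead of the robot, y to its left, z up, the work surface at z = 0. Lengths are in m, angles in rad, forces in N, time in s.
With the tool pointing down it reaches from about 0.35 to 0.9 m from the base axis. Payload 8.1 kg.
Tool frame: the origin (TCP) lies on the centre line of the jaws, within the pads' length; the fingertips stand 14 mm ahead of it and the grasp point (between the pads) lies 5 mm behind it; z points along the fingers, y is the direction in which the jaws open and shut (so a half turn about z gives the same grasp; the last joint's range is limited). The gripper opens to 92 mm and grips with 3 to 60 N. Pads are 19 mm wide; open, the fingers measure 130 mm over their backs; the gripper's body (75 mm by 190 mm) begins 47 mm behind the grasp point.
Start: joints at [-1.398, 0.434, 0.025, 1.573, -0.012, 1.134, -0.075], TCP at [0.17, 0.601, 0.241] pointing down, gripper open.
Joint ranges: [-2.62, 2.62], [-0.44, 2.09], [-1.27, 1.32], [0.08, 2.57], [-1.32, 4.46], [0.12, 2], [-2.74, 2.74]. Speed limits (rad/s): [2.22, 2.22, 3.01, 3.01, 3.14, 3.14, 3.14].

## Interface

Orientations are given as a rotation vector (axis times angle).
In Python, from cell import observe, eyes, arm gives the robot as it stands.
- The arm moves only by the tool step_arm, never from a script. Its argument "series" is a list that holds one entry, the list of rows, each a list of 5 numbers: the finger opening in m, from 0 to 0.0918, then the shift along the world's x, y, z in m, then the turn about the world's z in degrees. In form: [[[hand, dx, dy, dz, spin], ...]]. A call has 1 to 20 rows; each row is the pose to reach, as a shift and turn from the pose measured when the call began; what a row does not reach only later rows make up. A row lasts 1/12 s, in which the tool goes at most 41.7 mm and 7.16 degrees, less where a joint would pass 70% of its speed; a pose out of reach is approached as far as the arm can. A call with a gripper value outside its range is refused whole. The fingers move at their own pace and stop on an object; "squeeze" is the grip in N (left out, the last holds). Time passes only in rows, so rows that repeat a pose let the fingers close. It gives the time, the measured TCP pose, the force and the opening at its end, in the units of the state.
- observe(): the state, without advancing time (a new reading comes with each control period).
- eyes.get_image(name): name is "scene" or "top"; returns (picture, depth): 400x640x3 uint8, red, green, blue; 400x640 float32, m along the optical axis (not along the pixel's ray), 0 where there is no reading.
- eyes.camera_params(name): a dict with "intrinsics" (3x3 intrinsics, pixels), "position" and "attitude" of the camera in the world. Camera axes: x right, y down, z forward; pixel columns grow to the right and rows downward; lengths in m; the calibration is good to about 2 mm. A picture is of the moment at which its call begins. camera_params takes no time and is no camera call.
- arm.sign_off(): hands the job in, once; it reports no verdict.
The state is a dict: "clock": time; "joints": joint angles; "dq": joint speeds; "joint_efforts": joint torques, N m; "position": TCP position; "ee_rot": TCP orientation; "force": force on the tool from outside, world axes, zero at the start; "ft_torque": the same for the moment, N m; "width": opening from 0.0 (shut) to 1.0 (fully open).
Only numpy, scipy, OpenCV 4.12 (cv2) and the standard library are available. Lean on these libraries where they do the work, as an engineer would, in place of code of your own. Each camera call takes 0.05 s, during which the arm holds its last target.

## Working session

There is one attempt and no reset: what is moved stays moved. The work goes in short steps, Python scripts to look and compute and a tool call to move; the robot and the scene stay as the last step left them, time stands still between calls to the robot, and variables do not carry over. Pictures are saved under pics/ and viewed, and the job is handed in when it is done.

Besides the shell and the picture viewer there is one more tool, called as name([rows], argument=value, ...), one row to a line, values as JSON. step_arm: Moves the arm, as the interface text tells. Its arguments: {"type":"object","properties":{"series":{"type":"array"},"squeeze":{"type":"number"}},"required":["series"]}

```bash
mkdir -p pics; ls; python3 - <<'E'
from cell import observe, eyes, arm
import cv2,numpy as np
print(observe())
for n in ("scene","top"):
    im,d=eyes.get_image(n)
    cv2.imwrite(f"pics/{n}0.png",im[:,:,::-1]); np.save(f"pics/{n}0d.npy",d); np.save(f"pics/{n}0.npy",im)
    print(n,eyes.camera_params(n))
E
```

```text
pics
{'clock': 0.0, 'joints': array([-1.39758162,  0.43522522,  0.02499256,  1.57409897, -0.01158147,
        1.13404458, -0.07508626]), 'dq': array([-0.00097629,  0.00165063, -0.00149024, -0.0019986 ,  0.00045282,
        0.00042136,  0.00097425]), 'joint_efforts': array([-9.93828835e-04, -6.67842221e+01,  9.84621719e-01, -3.14453638e+01,
       -6.04641368e-02,  4.30758926e-02,  1.74804127e-04]), 'position': array([0.17013998, 0.60086895, 0.23994311]), 'ee_rot': array([-4.31972080e-01, -3.11169861e+00,  2.56132297e-03]), 'force': array([ 0.76323081, -0.72583727,  0.12173266]), 'ft_torque': array([-0.0273431 , -0.06080206,  0.00058945]), 'width': 1.0004322413053537}
scene {'intrinsics': array([[440.25353267,   0.        , 315.86382164],
       [  0.        , 440.25353267, 198.19300752],
       [  0.        ,   0.        ,   1.        ]]), 'position': array([ 1.47957086, -0.07711961,  0.87275574]), 'attitude': array([-1.69775293, -1.62788149,  0.80841694])}
top {'intrinsics': array([[361.15238728,   0.        , 326.31075145],
       [  0.        , 361.15238728, 196.3622954 ],
       [  0.        ,   0.        ,   1.        ]]), 'position': array([ 0.41220407, -0.01638186,  1.19462933]), 'attitude': array([-2.14529421,  2.18816822, -0.09466966])}
```

View pics/scene0.png

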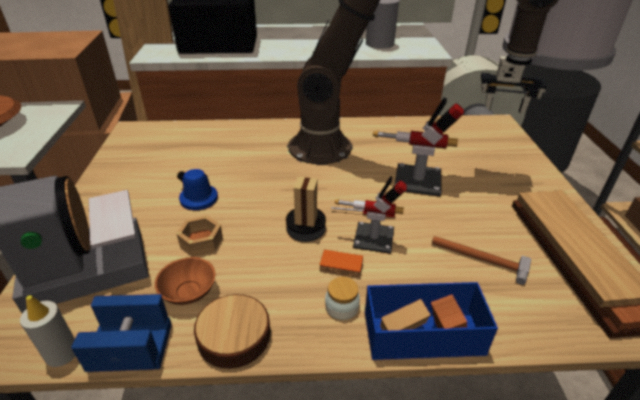

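View pics/top0.png

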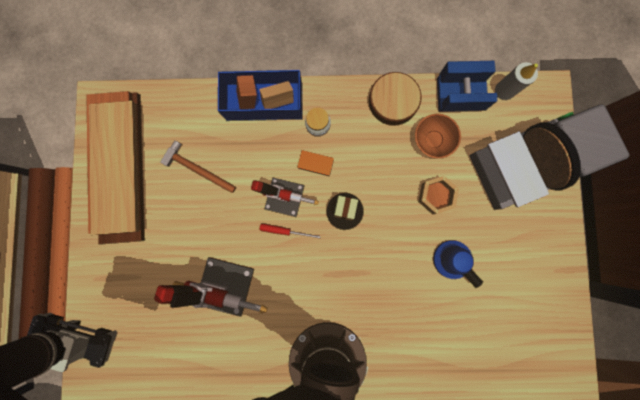

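```bash
cat > h.py <<'E'
import numpy as np,cv2
from scipy.spatial.transform import Rotation as R
from cell import observe, eyes, arm
def cam(n):
    p=eyes.camera_params(n); return p["intrinsics"],np.array(p["position"]),R.from_rotvec(p["attitude"]).as_matrix()
def cloud(n,d):
    K,t,r=cam(n); v,u=np.mgrid[:400,:640]
    P=np.stack([(u-K[0,2])/K[0,0]*d,(v-K[1,2])/K[1,1]*d,d],-1)
    P=P@r.T+t; P[d==0]=np.nan; return P
def ray(n,uv,z):
    K,t,r=cam(n); uv=np.atleast_2d(np.asarray(uv,float))
    q=np.c_[(uv[:,0]-K[0,2])/K[0,0],(uv[:,1]-K[1,2])/K[1,1],np.ones(len(uv))]@r.T
    return t+q*((z-t[2])/q[:,2])[:,None]
def proj(n,X):
    K,t,r=cam(n); q=(np.atleast_2d(X)-t)@r; return np.c_[q[:,0]/q[:,2]*K[0,0]+K[0,2],q[:,1]/q[:,2]*K[1,1]+K[1,2]]
def crop(im,x0,y0,x1,y1,s,f):
    cv2.imwrite(f,cv2.resize(im[y0:y1,x0:x1,::-1],None,fx=s,fy=s,interpolation=cv2.INTER_CUBIC))
E
python3 - <<'E'
from h import *
t=np.load("pics/top0.npy");s=np.load("pics/scene0.npy")
crop(t,230,150,390,260,5,"pics/tc.png"); crop(s,270,160,430,260,5,"pics/sc.png")
P=cloud("top",np.load("pics/top0d.npy")); print("valid",np.isfinite(P).mean())
for u,v in [(282,195),(205,295),(345,210),(265,188),(165,295),(317,120),(315,163),(290,231),(285,212),(437,135),(346,208)]:
    print((u,v),P[v,u].round(3), "maxz", np.nanmax(P[v-6:v+7,u-6:u+7,2]).round(3))
Q=cloud("scene",np.load("pics/scene0d.npy"));
for n,C in (("top",P),("scene",Q)):
    for box in [(-.1,.3,.05,.75)]:pass
    m=(C[...,0]>.15)&(C[...,0]<.36)&(C[...,1]>.1)&(C[...,1]<.55)
    print(n,"large gun zmax",np.nanmax(C[...,2][m]))
E
```

```text
valid 0.99586328125
(282, 195) [0.522 0.124 0.135] maxz 0.168
(205, 295) [0.25  0.321 0.215] maxz 0.233
(345, 210) [ 0.472 -0.059  0.17 ] maxz 0.175
(265, 188) [0.533 0.159 0.221] maxz 0.221
(165, 295) [0.264 0.395 0.288] maxz 0.295
(317, 120) [0.768 0.019 0.069] maxz 0.074
(315, 163) [0.637 0.029 0.027] maxz 0.032
(290, 231) [0.417 0.115 0.015] maxz 0.027
(285, 212) [0.479 0.131 0.011] maxz 0.019
(437, 135) [ 0.726 -0.379  0.011] maxz 0.018
(346, 208) [ 0.478 -0.063  0.168] maxz 0.173
top large gun zmax 0.6687474065842502
scene large gun zmax 0.576570799768262
```

View pics/tc.png

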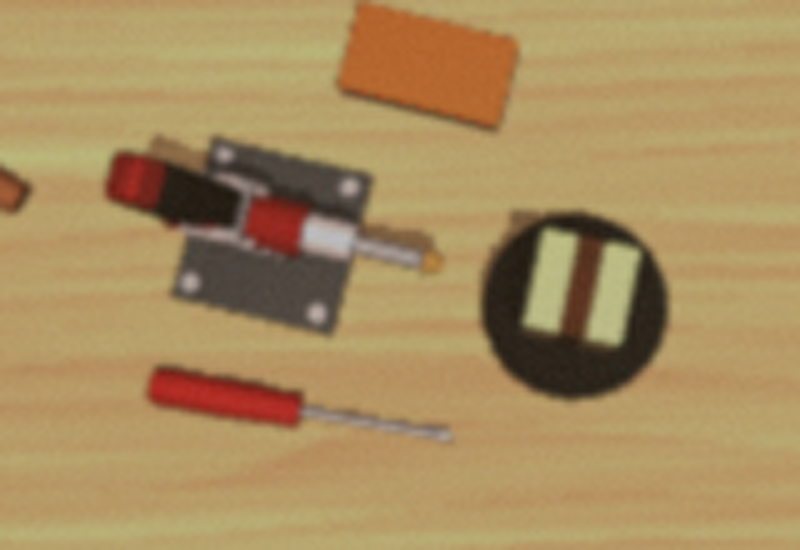

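View pics/sc.png

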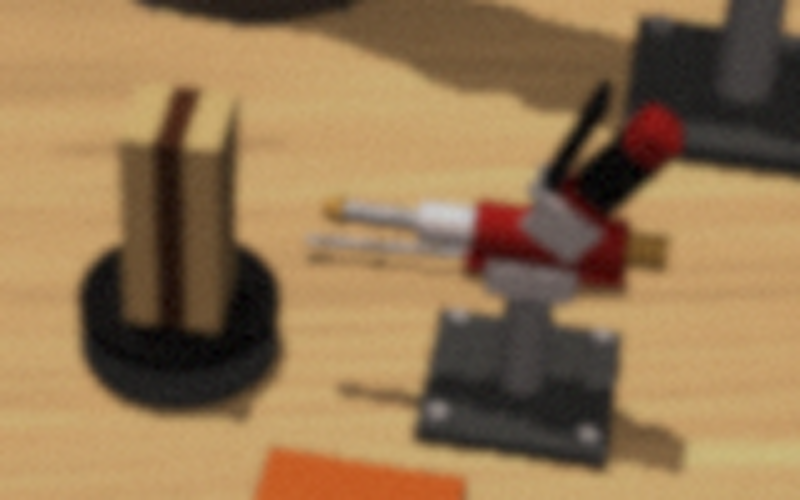

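The candidates for the airgun are the small gun at top (282,195) / scene (378,210) and the large one at top (205,295) / scene (425,150). The crops show the small gun pointing at the stand and block at top (345,210), so I choose that one. Next I measure it.

```bash
cat > meas.py <<'E'
from h import *
def block(im,P):
    # block top: points at height .155-.185 near stand
    m=(np.abs(P[...,2]-.17)<.02)&(P[...,0]>.38)&(P[...,0]<.58)&(P[...,1]<.0)&(P[...,1]>-.16)
    m=cv2.morphologyEx(m.astype(np.uint8),cv2.MORPH_OPEN,np.ones((3,3)))
    c=max(cv2.findContours(m,0,2)[0],key=cv2.contourArea)
    X=ray("top",c[:,0,:],.17)[:,:2]
    r=cv2.minAreaRect((X*1000).astype(np.float32))
    # stripe direction
    h=cv2.cvtColor(im,cv2.COLOR_RGB2GRAY); mm=cv2.erode(m,np.ones((3,3)))>0
    s=mm&(h<110); v,u=np.nonzero(s); Y=ray("top",np.c_[u,v],.17)[:,:2]
    d=Y-Y.mean(0); w,V=np.linalg.eigh(d.T@d); 
    return r,Y.mean(0),np.degrees(np.arctan2(V[1,1],V[0,1])),len(u)
if __name__=="__main__":
    im=np.load("pics/top0.npy");P=cloud("top",np.load("pics/top0d.npy"))
    print("block",block(im,P))
    hsv=cv2.cvtColor(im,cv2.COLOR_RGB2HSV)
    g=(np.abs(P[...,2]-.04)<.012)&(hsv[...,2]<75); g[:, :320]=0;g[:,370:]=0;g[:185]=0;g[235:]=0
    v,u=np.nonzero(g); X=ray("top",np.c_[u,v],.04)[:,:2]
    c,rad=cv2.minEnclosingCircle((X*1000).astype(np.float32)); print("stand",c,rad, len(u))
    # plate
    g=(hsv[...,2]<110)&(hsv[...,1]<90)&(P[...,2]<.03); g[:, :255]=0;g[:,312:]=0;g[:172]=0;g[222:]=0
    v,u=np.nonzero(g); X=ray("top",np.c_[u,v],.012)[:,:2]; print("plate",cv2.minAreaRect((X*1000).astype(np.float32)),len(u))
    # corners by hand
    cs=np.array([(212,138),(371,176),(333,333),(173,295)])/5+[229.6,149.6]
    X=ray("top",cs,.012)[:,:2]; print("corners",X.round(4).tolist(),X.mean(0), np.linalg.norm(np.diff(X,axis=0),axis=1))
    e=(X[1]-X[0]+X[2]-X[3]); print("ang",np.degrees(np.arctan2(e[1],e[0])))
    print("nozzle",ray("top",np.array([437,262])/5+[229.6,149.6],.117))
    # gun upper cloud
    for n,(a,b,c,d) in (("top",(245,175,320,215)),("scene",(370,170,410,225))):
        C=P if n=="top" else cloud("scene",np.load("pics/scene0d.npy"))
        I=im if n=="top" else np.load("pics/scene0.npy")
        H=cv2.cvtColor(I,cv2.COLOR_RGB2HSV)
        sub=np.zeros((400,640),bool); sub[b:d,a:c]=1
        m=sub&(C[...,2]>.185)&(C[...,2]<.24)&(C[...,0]>.45)
        red=m&(H[...,1]>150)&((H[...,0]<8)|(H[...,0]>172))
        print(n,"red cap",C[red].mean(0).round(4),C[red].min(0).round(3),C[red].max(0).round(3),red.sum())
        bl=m&(H[...,2]<70); print("black",C[bl].mean(0).round(4),C[bl].min(0).round(3),C[bl].max(0).round(3),bl.sum())
E
python3 meas.py
```

```text
block (((480.1790771484375, -62.60261535644531), (55.77888107299805, 56.862266540527344), 76.39361572265625), array([ 0.48023877, -0.06199253]), np.float64(167.141170572376), 89)
stand (478.08209228515625, -62.667110443115234) 58.178009033203125 560
plate ((529.432373046875, 133.39898681640625), (107.39419555664062, 106.53752136230469), 75.34770965576172) 608
corners [[0.5951, 0.1729], [0.5675, 0.0678], [0.4644, 0.0941], [0.4914, 0.1991]] [0.52961954 0.13349174] [0.10862269 0.10644273 0.10836753]
ang -104.5691916529353
nozzle [[0.5010304 0.0215089 0.117    ]]
top red cap [0.5426 0.1844 0.2012] [0.528 0.171 0.19 ] [0.556 0.2   0.212] 98
black [0.5349 0.1565 0.2027] [0.523 0.145 0.186] [0.552 0.175 0.221] 94
scene red cap [0.5515 0.1822 0.1985] [0.531 0.166 0.186] [0.563 0.198 0.209] 108
black [0.5469 0.1588 0.1999] [0.529 0.14  0.185] [0.56  0.185 0.219] 81
```

```bash
python3 - <<'E'
from h import *
c=np.array([.5295,.1335]); th=np.radians(-104.6); ex=np.array([np.cos(th),np.sin(th)]);ey=np.array([-ex[1],ex[0]])
o=np.array([229.6,149.6])
f=lambda n,uv,z:[(round(float((q-c)@ex),4),round(float((q-c)@ey),4)) for q in ray(n,uv,z)[:,:2]]
print("rear edge",f("top",np.array([[108,178],[107,195]])/5+o,.195))
print("trig/red boundary",f("top",np.array([[163,182]])/5+o,.2165))
print("trig low end", f("top",np.array([[240,215]])/5+o,.152))
# cloud along
for n in("top","scene"):
    C=cloud(n,np.load(f"pics/{n}0d.npy")); G=np.stack([(C[...,:2]-c)@ex,(C[...,:2]-c)@ey,C[...,2]],-1).reshape(-1,3)
    m=(np.abs(G[:,1])<.03)&(G[:,0]>-.12)&(G[:,0]<.06)&(G[:,2]>.14)&(G[:,2]<.235)
    G=G[m]
    for z in np.arange(.15,.225,.01):
        k=np.abs(G[:,2]-z)<.005
        if k.sum():print(n,z.round(3),k.sum(),"along",np.percentile(G[k,0],[3,50,97]).round(4),"lat",np.percentile(G[k,1],[3,50,97]).round(4))
# scene: trigger tip & cap
s=np.array([269.6,159.6])
def two(uvt,uvs):
    pass
E
```

```text
rear edge [(-0.0703, -0.0018), (-0.0684, -0.0112)]
trig/red boundary [(-0.0351, 0.0014)]
trig low end [(-0.0005, -0.0018)]
top 0.15 45 along [-0.025  -0.0037  0.0034] lat [-0.0184 -0.0091  0.0186]
top 0.16 32 along [-0.0223 -0.0032  0.0023] lat [-0.015  -0.0041  0.0163]
top 0.17 25 along [-0.0348 -0.0077 -0.0036] lat [-0.0148 -0.0028  0.0108]
top 0.18 22 along [-0.0432 -0.0112 -0.0081] lat [-0.015  -0.008   0.0089]
top 0.19 55 along [-0.0681 -0.0389 -0.0114] lat [-0.0144 -0.0009  0.0145]
top 0.2 86 along [-0.0684 -0.0499 -0.0166] lat [-0.0139 -0.0001  0.0127]
top 0.21 50 along [-0.0592 -0.0481 -0.019 ] lat [-0.0101 -0.0015  0.0116]
top 0.22 23 along [-0.0301 -0.026  -0.0228] lat [-0.0109  0.0009  0.0102]
scene 0.15 66 along [-0.0358 -0.0116  0.0046] lat [-0.0032  0.0163  0.0231]
scene 0.16 67 along [-0.0448 -0.0184  0.0017] lat [-0.0047  0.0142  0.0204]
scene 0.17 62 along [-0.0519 -0.0261 -0.0027] lat [-0.0055  0.0147  0.0198]
scene 0.18 65 along [-0.0563 -0.0324 -0.0066] lat [-0.0075  0.0142  0.0188]
scene 0.19 68 along [-0.0653 -0.0403 -0.0117] lat [-0.0043  0.0141  0.018 ]
scene 0.2 81 along [-0.0666 -0.0497 -0.0146] lat [-0.0059  0.0107  0.0188]
scene 0.21 29 along [-0.0557 -0.0269 -0.0183] lat [-0.0105  0.0061  0.0145]
scene 0.22 17 along [-0.0286 -0.0255 -0.0224] lat [-0.0089  0.0047  0.016 ]
```

step_arm([
  [[0.0918,0,0,0.04,0],[0.0918,0,0,0.08,0],[0.0918,0,0,0.12,0],[0.0918,0,0,0.16,0],[0.0918,0.026,-0.03,0.16,0],[0.0918,0.053,-0.06,0.16,0],[0.0918,0.08,-0.091,0.16,0],[0.0918,0.106,-0.121,0.16,0],[0.0918,0.133,-0.151,0.16,0],[0.0918,0.16,-0.182,0.16,0],[0.0918,0.186,-0.212,0.16,0],[0.0918,0.213,-0.242,0.16,0.3],[0.0918,0.24,-0.273,0.16,0.6],[0.0918,0.266,-0.303,0.16,0.9],[0.0918,0.293,-0.333,0.16,1.2],[0.0918,0.32,-0.364,0.16,1.2],[0.0918,0.346,-0.394,0.16,1.2],[0.0918,0.371,-0.424,0.16,1.2],[0.0918,0.371,-0.424,0.16,1.2],[0.0918,0.371,-0.424,0.16,1.2]],
], squeeze=40)

```text
clock: 1.77
position: [0.5422, 0.1743, 0.3995]
ee_rot: [-0.408, -3.115, 0.004]
force: [-0.4, 0.6, 0.3]
width: 0.997
```

```bash
cat >> h.py <<'E'
C0=np.array([.5295,.1335]); TH=np.radians(-104.6); EX=np.array([np.cos(TH),np.sin(TH)]);EY=np.array([-EX[1],EX[0]])
def st():
    o=observe(); M=R.from_rotvec(o["ee_rot"]).as_matrix(); p=o["position"]
    print("t",round(o["clock"],2),"p",p.round(4),"yhead",np.degrees(np.arctan2(M[1,1],M[0,1])).round(2),"down",M[:,2].round(4),"F",o["force"].round(1),"Fx",round(float(o["force"][:2]@EX),1),"w",round(o["width"]*.0918,4),"gun",round(float((p[:2]-C0)@EX),4),round(float((p[:2]-C0)@EY),4),"j",o["joints"].round(2))
    return o
E
python3 -c "
from h import *
st()"
```

```text
t 1.77 p [0.5422 0.1743 0.3995] yhead 75.09 down [-8.0e-04 -2.6e-03 -1.0e+00] F [-0.4  0.6  0.3] Fx -0.5 w 0.0915 gun -0.0427 0.002 j [-0.66  0.26  0.35  1.46 -0.09  1.44  0.99]
```

step_arm([
  [[0.0918,-0.001,0.0025,-0.04,0.3],[0.0918,-0.001,0.0025,-0.08,0.3],[0.0918,-0.001,0.0025,-0.12,0.3],[0.0918,-0.001,0.0025,-0.15,0.3],[0.0918,-0.001,0.0025,-0.16,0.3],[0.0918,-0.001,0.0025,-0.16,0.3],[0.0918,-0.001,0.0025,-0.16,0.3]],
])

```text
clock: 2.35
position: [0.5412, 0.1778, 0.2405]
ee_rot: [-0.398, -3.116, 0.004]
force: [0.5, -0.3, 0.7]
width: 1.001
```

```bash
python3 -c "
from h import *
st()
for n in('top','scene'):
    im,d=eyes.get_image(n)
    x=(230,150,350,240) if n=='top' else (330,130,450,220)
    crop(im,*x,6,'pics/a_%s.png'%n)"
```

```text
t 2.35 p [0.5412 0.1778 0.2405] yhead 75.46 down [-4.0e-04 -2.2e-03 -1.0e+00] F [ 0.5 -0.3  0.7] Fx 0.1 w 0.0919 gun -0.0458 0.0002 j [-0.65  0.35  0.32  1.73 -0.12  1.08  1.03]
```

View pics/a_scene.png

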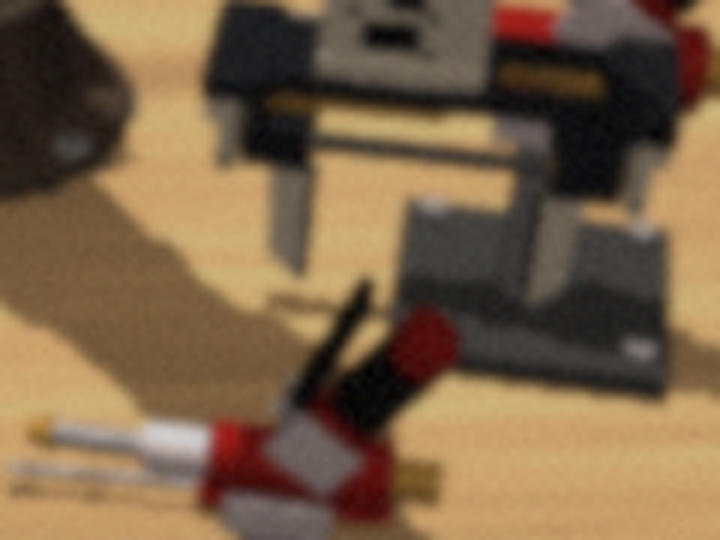

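View pics/a_top.png

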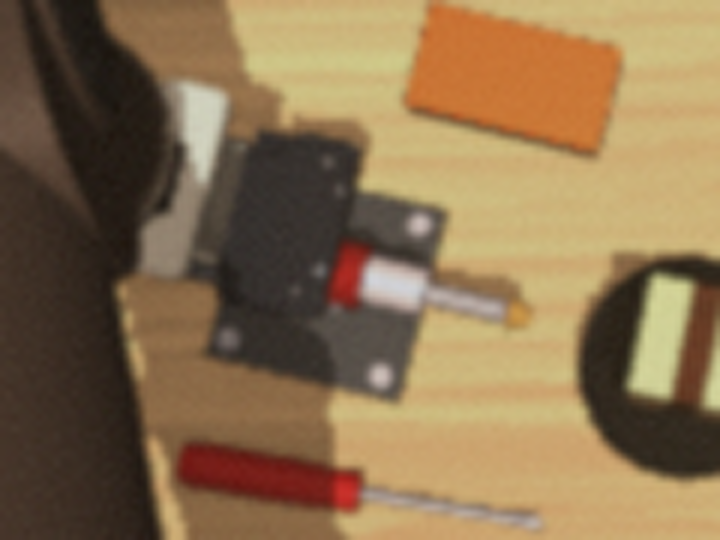

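The fingers straddle the grip and trigger: fingertips at crop (300,270) and (535,300), trigger tip at (365,285), grip end at (425,345). Nothing else is beneath them, so I descend.

step_arm([
  [[0.0918,-0.0003,-0.001,-0.015,0],[0.0918,-0.0003,-0.001,-0.03,0],[0.0918,-0.0003,-0.001,-0.04,0],[0.0918,-0.0003,-0.001,-0.04,0],[0.07,-0.0003,-0.001,-0.04,0],[0.07,-0.0003,-0.001,-0.04,0],[0.07,-0.0003,-0.001,-0.04,0],[0.07,-0.0003,-0.001,-0.04,0]],
], squeeze=30)

```text
clock: 3.12
position: [0.5425, 0.1768, 0.2026]
ee_rot: [0.398, 3.113, -0.0]
force: [0.2, 0.3, -0.3]
width: 0.781
```

```bash
python3 -c "
from h import *
st()"
```

```text
t 3.12 p [0.5425 0.1768 0.2026] yhead 75.42 down [ 3.6e-03 -5.0e-04 -1.0e+00] F [ 0.2  0.3 -0.3] Fx -0.4 w 0.0717 gun -0.0451 0.0016 j [-0.64  0.38  0.31  1.78 -0.13  0.99  1.04]
```

step_arm([
  [[0.04,0,0,-0.002,0],[0.04,0,0,-0.002,0],[0.04,0,0,-0.002,0],[0.04,0,0,-0.002,0],[0.04,0,0,-0.002,0],[0.04,0,0,-0.002,0]],
], squeeze=35)

```text
clock: 3.62
position: [0.5433, 0.179, 0.2007]
ee_rot: [0.396, 3.111, 0.004]
force: [3.8, 6.5, -3.6]
width: 0.526
```

```bash
python3 -c "
from h import *
st()
im,d=eyes.get_image('scene')
crop(im,330,130,450,220,6,'pics/b.png');st()"
```

```text
t 3.62 p [0.5433 0.179  0.2007] yhead 75.51 down [ 0.0058  0.0019 -1.    ] F [ 3.8  6.5 -3.6] Fx -7.2 w 0.0482 gun -0.0475 0.0019 j [-0.64  0.39  0.31  1.78 -0.14  0.99  1.04]
t 3.67 p [0.5433 0.1789 0.2008] yhead 75.51 down [ 0.0057  0.0018 -1.    ] F [ 4.3  5.6 -3.8] Fx -6.5 w 0.048 gun -0.0474 0.0019 j [-0.64  0.39  0.31  1.78 -0.14  0.99  1.04]
```

View pics/b.png

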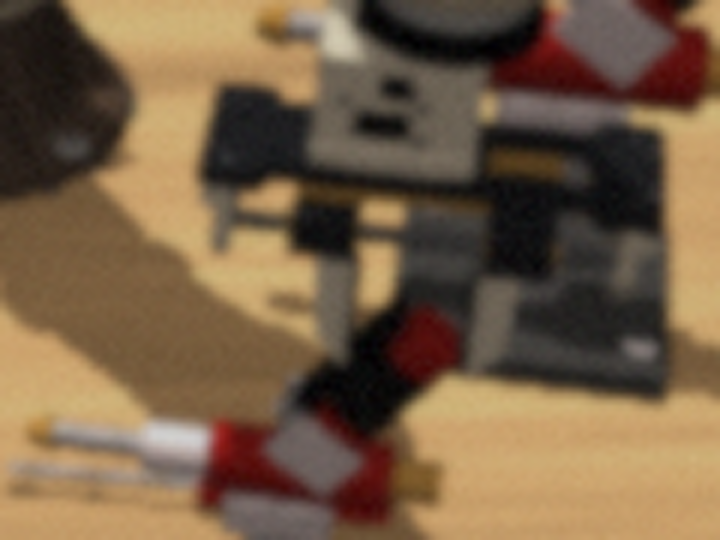

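The trigger lies against the grip between the fingers (crop about (370,350)). The fingers stopped at 48 mm, above the commanded 40, so I hold and then release.

step_arm([
  [[0.04,0,0,0,0],[0.04,0,0,0,0],[0.04,0,0,0,0],[0.04,0,0,0,0],[0.04,0,0,0,0],[0.04,0,0,0,0]],
], squeeze=45)

```text
clock: 4.17
position: [0.5434, 0.1791, 0.2007]
ee_rot: [0.396, 3.111, 0.004]
force: [1.3, 1.3, -3.1]
width: 0.518
```

```bash
python3 -c "
from h import *
st()
im,d=eyes.get_image('top')
crop(im,230,150,350,240,6,'pics/c.png');im,d=eyes.get_image('scene')
crop(im,360,160,420,205,12,'pics/c2.png');st()"
```

```text
t 4.17 p [0.5434 0.1791 0.2007] yhead 75.51 down [ 0.0058  0.002  -1.    ] F [ 1.3  1.3 -3.1] Fx -1.6 w 0.0476 gun -0.0476 0.0019 j [-0.64  0.39  0.31  1.78 -0.14  0.99  1.04]
t 4.27 p [0.5433 0.1791 0.2007] yhead 75.51 down [ 0.0058  0.002  -1.    ] F [ 2.5  1.1 -2.8] Fx -1.8 w 0.0476 gun -0.0476 0.0019 j [-0.64  0.39  0.31  1.78 -0.14  0.99  1.04]
```

View pics/c2.png

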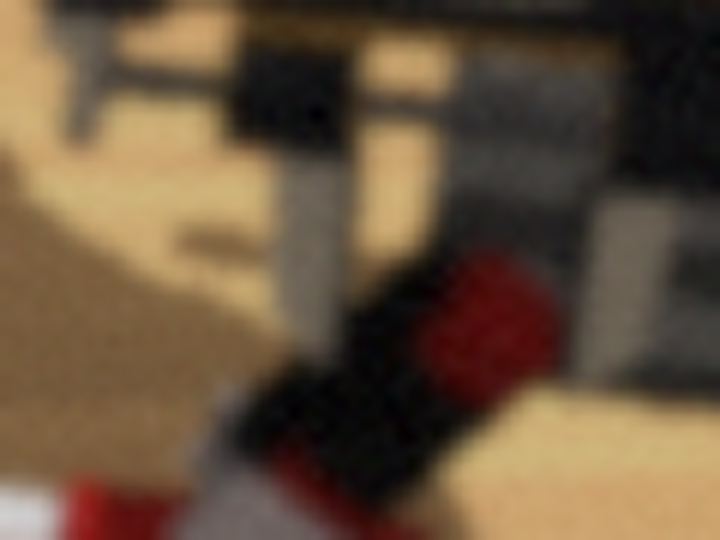

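step_arm([
  [[0.0918,0,0,0,0],[0.0918,0,0,0,0],[0.0918,0,0,0,0],[0.0918,0,0,0,0],[0.0918,0,0,0,0],[0.0918,0,0,0,0],[0.0918,0,0,0,0],[0.0918,0,0,0,0],[0.0918,0,0,0.03,0],[0.0918,0,0,0.07,0],[0.0918,0,0,0.11,0],[0.0918,0,0,0.13,0],[0.0918,0,0,0.13,0]],
])

```text
clock: 5.35
position: [0.5454, 0.1797, 0.336]
ee_rot: [0.395, 3.104, 0.011]
force: [0.0, 0.7, -0.5]
width: 1.001
```

```bash
python3 -c "
from meas import *
st()
im,d=eyes.get_image('top')
crop(im,230,150,390,260,5,'pics/d.png');print(block(im,cloud('top',d)))
im,d=eyes.get_image('scene')
crop(im,270,130,430,250,5,'pics/d2.png')"
```

```text
t 5.35 p [0.5454 0.1797 0.336 ] yhead 75.51 down [ 0.0133  0.0057 -0.9999] F [ 0.   0.7 -0.5] Fx -0.6 w 0.0919 gun -0.0487 0.0038 j [-0.66  0.28  0.34  1.58 -0.1   1.28  1.  ]
(((480.2477111816406, -62.71974182128906), (55.7665901184082, 56.736732482910156), 76.68098449707031), array([ 0.48023529, -0.06195708]), np.float64(166.43465783320553), 78)
```

View pics/d2.png

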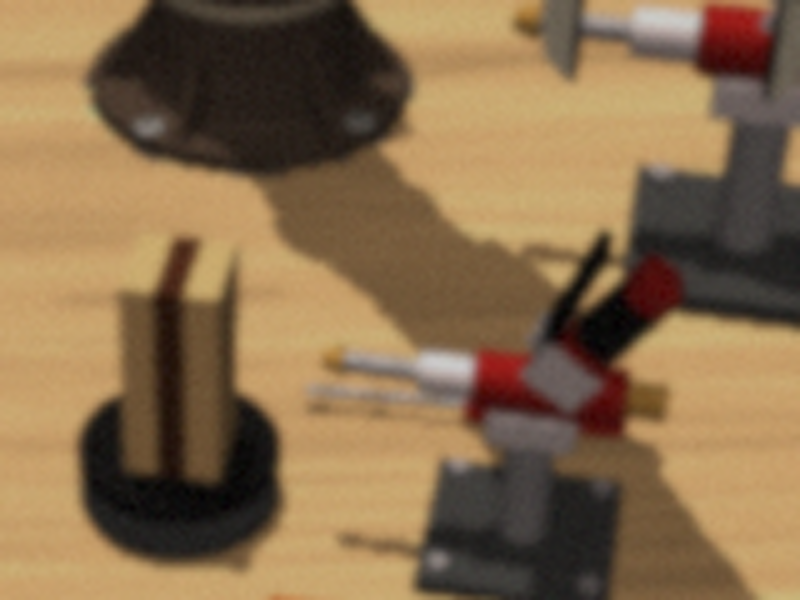

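step_arm([
  [[0.0918,-0.01,-0.037,0,0.5],[0.0918,-0.02,-0.074,0,1],[0.0918,-0.03,-0.112,0,1],[0.0918,-0.04,-0.149,0,1],[0.0918,-0.05,-0.186,0,1],[0.0918,-0.06,-0.223,0,1],[0.0918,-0.065,-0.242,0,1],[0.0918,-0.065,-0.242,-0.03,1],[0.0918,-0.065,-0.242,-0.06,1],[0.0918,-0.065,-0.242,-0.09,1],[0.0918,-0.065,-0.242,-0.11,1],[0.0918,-0.065,-0.242,-0.12,1],[0.0918,-0.065,-0.242,-0.12,1],[0.0918,-0.065,-0.242,-0.12,1]],
])

```text
clock: 6.62
position: [0.4783, -0.0627, 0.2111]
ee_rot: [0.368, 3.115, 0.005]
force: [-0.9, -0.2, 0.4]
width: 1.003
```

```bash
python3 -c "
from h import *
st()
im,d=eyes.get_image('scene')
crop(im,250,120,410,240,5,'pics/e.png')"
```

```text
t 6.62 p [ 0.4783 -0.0627  0.2111] yhead 76.52 down [ 0.0056  0.0026 -1.    ] F [-0.9 -0.2  0.4] Fx 0.4 w 0.0921 gun 0.2028 -0.0001 j [-0.35  0.24  0.45  1.98 -0.13  0.95  1.5 ]
```

View pics/e.png

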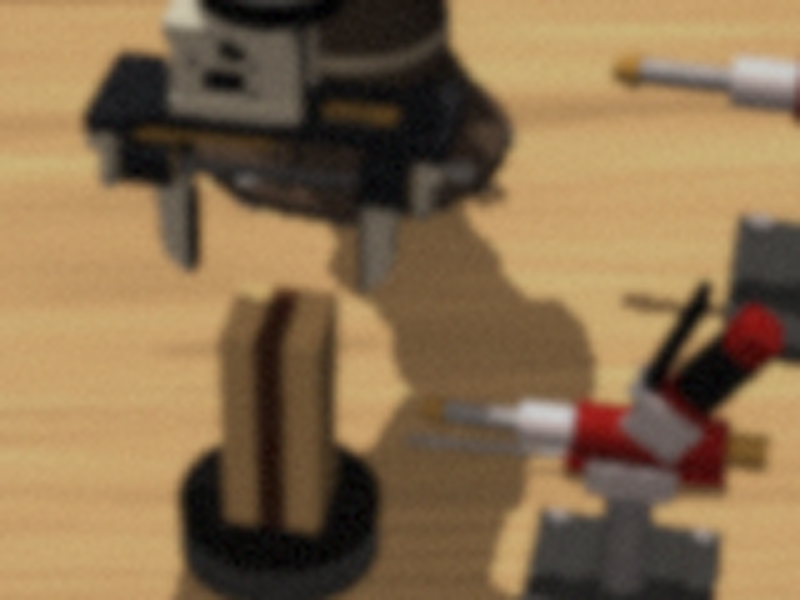

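The fingers at crop (185,260) and (375,285) straddle the block top at (280,300), and the nozzle at (430,405) is clear. I descend and grip.

step_arm([
  [[0.0918,0.001,0,-0.025,0],[0.0918,0.001,0,-0.05,0],[0.0918,0.001,0,-0.057,0],[0.0918,0.001,0,-0.057,0],[0.0918,0.001,0,-0.057,0],[0.065,0.001,0,-0.057,0],[0.062,0.001,0,-0.057,0],[0.059,0.001,0,-0.057,0],[0.056,0.001,0,-0.057,0],[0.053,0.001,0,-0.057,0],[0.05,0.001,0,-0.057,0],[0.05,0.001,0,-0.057,0],[0.05,0.001,0,-0.057,0],[0.05,0.001,0,-0.057,0]],
], squeeze=20)

```text
clock: 7.83
position: [0.4801, -0.0628, 0.155]
ee_rot: [0.368, 3.113, 0.006]
force: [-0.4, -0.5, 3.7]
width: 0.612
```

```bash
python3 -c "
from h import *
st()"
```

```text
t 7.83 p [ 0.4801 -0.0628  0.155 ] yhead 76.52 down [ 0.0077  0.0028 -1.    ] F [-0.4 -0.5  3.7] Fx 0.6 w 0.0562 gun 0.2024 0.0017 j [-0.32  0.31  0.43  2.05 -0.18  0.81  1.55]
```

step_arm([
  [[0.05,0,0,0.006,0],[0.05,0,0,0.012,0],[0.05,0,0,0.012,-5],[0.05,0,0,0.012,-11],[0.05,0,0,0.012,-17],[0.05,0,0,0.012,-24],[0.05,0,0,0.012,-31],[0.05,0,0,0.012,-38],[0.05,0,0,0.012,-45],[0.05,0,0,0.012,-52],[0.05,0,0,0.012,-59],[0.05,0,0,0.012,-66],[0.05,0,0,0.012,-73],[0.05,-0.001,0,0.012,-79],[0.05,-0.002,0,0.012,-84],[0.05,-0.002,0,0.012,-88],[0.05,-0.002,0,0.012,-91],[0.05,-0.002,0,0.012,-91],[0.05,-0.002,0,0.012,-91],[0.05,-0.002,0,0.012,-91]],
], squeeze=30)

```text
clock: 9.5
position: [0.478, -0.0627, 0.1671]
ee_rot: [2.476, 1.922, -0.004]
force: [-1.0, 0.7, -2.4]
width: 0.611
```

```bash
python3 -c "
from h import *
st()
im,d=eyes.get_image('scene')
crop(im,250,120,410,240,5,'pics/f.png')"
```

```text
t 9.5 p [ 0.478  -0.0627  0.1671] yhead -14.36 down [ 0.0026 -0.0076 -1.    ] F [-1.   0.7 -2.4] Fx -0.5 w 0.0561 gun 0.2028 -0.0004 j [-0.63  0.36  0.84  2.06 -0.34  0.87  0.15]
```

View pics/f.png

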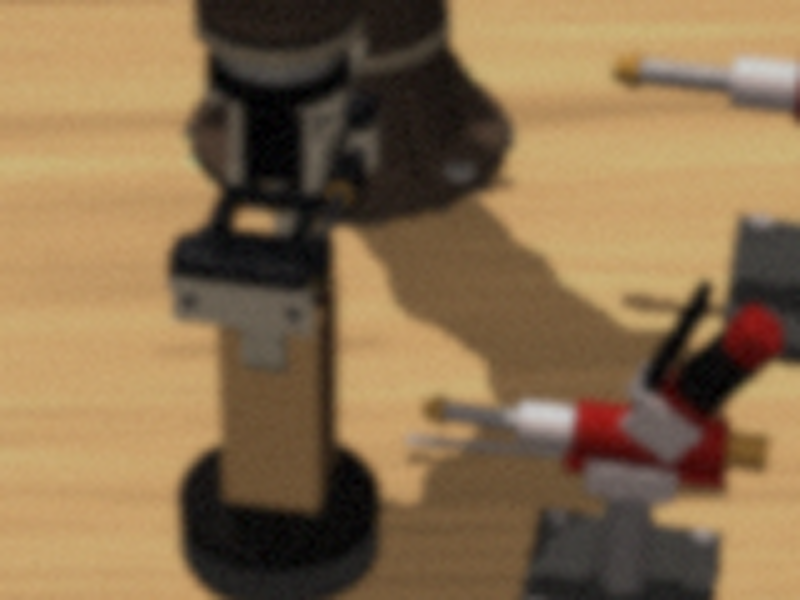

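The block is upright in the fingers at crop (275,400) with its plain side toward the scene camera, so the striped side faces the nozzle. I lower it.

step_arm([
  [[0.05,0,0,-0.004,-0.2],[0.05,0,0,-0.008,-0.2],[0.05,0,0,-0.011,-0.2],[0.05,0,0,-0.012,-0.2],[0.05,0,0,-0.012,-0.2],[0.05,0,0,-0.012,-0.2]],
])

```text
clock: 10.05
position: [0.4778, -0.0627, 0.155]
ee_rot: [2.48, 1.917, -0.004]
force: [-1.7, 1.0, 2.7]
width: 0.606
```

```bash
python3 -c "
from h import *
st()"
```

```text
t 10.05 p [ 0.4778 -0.0627  0.155 ] yhead -14.59 down [ 0.002  -0.0072 -1.    ] F [-1.7  1.   2.7] Fx -0.5 w 0.0556 gun 0.2029 -0.0006 j [-0.61  0.38  0.83  2.07 -0.36  0.84  0.17]
```

Contact with the stand is felt. I open, wait and lift straight up.

step_arm([
  [[0.06,0,0,0,0],[0.066,0,0,0,0],[0.075,0,0,0,0],[0.085,0,0,0,0],[0.0918,0,0,0,0],[0.0918,0,0,0,0],[0.0918,0,0,0,0],[0.0918,0,0,0.02,0],[0.0918,0,0,0.05,0],[0.0918,0,0,0.09,0],[0.0918,0,0,0.13,0],[0.0918,0,0,0.17,0],[0.0918,0,0,0.18,0],[0.0918,0,0,0.18,0]],
])

```text
clock: 11.22
position: [0.4795, -0.063, 0.338]
ee_rot: [2.478, 1.916, 0.005]
force: [0.5, -0.3, -0.1]
width: 1.002
```

```bash
python3 -c "
from h import *
st()
im,d=eyes.get_image('scene')
crop(im,250,120,410,240,5,'pics/g.png')"
```

```text
t 11.22 p [ 0.4795 -0.063   0.338 ] yhead -14.57 down [ 0.008  -0.0056 -1.    ] F [ 0.5 -0.3 -0.1] Fx 0.2 w 0.092 gun 0.2028 0.0011 j [-0.8   0.14  0.96  1.81 -0.11  1.25 -0.07]
```

View pics/g.png

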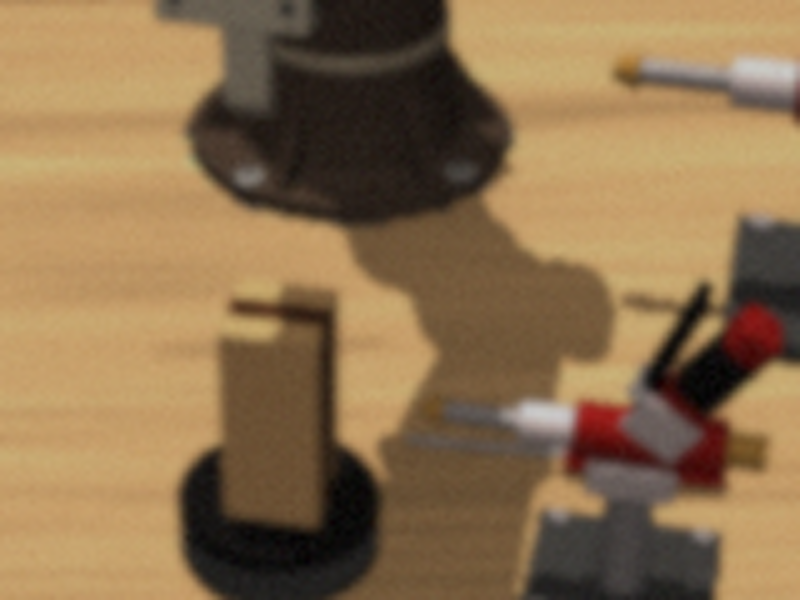

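The block stands upright, stripe running over its top from (235,305) to (330,320), toward the nozzle. I go back to the gun and then measure the block from above.

step_arm([
  [[0.0918,0.005,0.018,0,6],[0.0918,0.01,0.037,0,13],[0.0918,0.015,0.056,0,20],[0.0918,0.02,0.074,0,27],[0.0918,0.025,0.093,0,34],[0.0918,0.03,0.112,0,41],[0.0918,0.035,0.13,0,48],[0.0918,0.04,0.149,0,55],[0.0918,0.045,0.168,0,62],[0.0918,0.05,0.186,0,69],[0.0918,0.055,0.205,0,76],[0.0918,0.06,0.224,0,82],[0.0918,0.0635,0.242,0,87],[0.0918,0.0635,0.242,0,90],[0.0918,0.0635,0.242,0,90],[0.0918,0.0635,0.242,-0.04,90],[0.0918,0.0635,0.242,-0.08,90],[0.0918,0.0635,0.242,-0.098,90],[0.0918,0.0635,0.242,-0.098,90],[0.0918,0.0635,0.242,-0.098,90]],
])

```text
clock: 12.93
position: [0.5411, 0.1783, 0.2367]
ee_rot: [0.402, 3.113, 0.005]
force: [0.1, 0.3, 0.4]
width: 0.996
```

```bash
python3 -c "
from meas import *
st()
im,d=eyes.get_image('top')
crop(im,230,150,390,260,5,'pics/k.png')
r,Y,a,n=block(im,cloud('top',d)); print(r,Y,a,n,'err vs gun',(a+104.6+90)%180-90)
"
```

```text
t 12.93 p [0.5411 0.1783 0.2367] yhead 75.3 down [ 0.0032  0.0029 -1.    ] F [0.1 0.3 0.4] Fx -0.4 w 0.0914 gun -0.0463 -0.0 j [-0.81  0.37  0.54  1.75 -0.22  1.08  1.12]
((476.30560302734375, -62.53732681274414), (55.930057525634766, 56.67565155029297), 75.4931411743164) [ 0.47698653 -0.06310542] 75.72271437075511 78 err vs gun 0.32271437075507947
```

View pics/k.png

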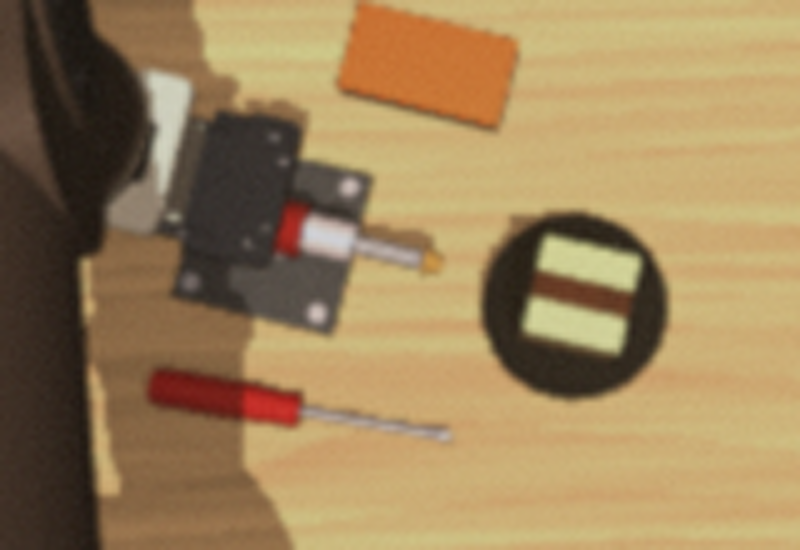

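The block's stripe at (585,290) points at the nozzle tip at (433,262), 0.3° off and about 2 mm from the stand centre. I do the second squeeze in the same place as the first.

step_arm([
  [[0.0918,0.0005,0.0005,-0.015,0.2],[0.0918,0.0005,0.0005,-0.03,0.2],[0.0918,0.0005,0.0005,-0.036,0.2],[0.0918,0.0005,0.0005,-0.036,0.2],[0.07,0.0005,0.0005,-0.036,0.2],[0.07,0.0005,0.0005,-0.036,0.2],[0.07,0.0005,0.0005,-0.036,0.2],[0.04,0.0005,0.0005,-0.036,0.2],[0.04,0.0005,0.0005,-0.036,0.2],[0.04,0.0005,0.0005,-0.036,0.2],[0.04,0.0005,0.0005,-0.036,0.2],[0.04,0.0005,0.0005,-0.036,0.2],[0.04,0.0005,0.0005,-0.036,0.2]],
], squeeze=40)

```text
clock: 14.07
position: [0.5431, 0.1796, 0.2022]
ee_rot: [0.394, 3.111, 0.008]
force: [5.1, 1.9, -5.2]
width: 0.512
```

```bash
python3 -c "
from h import *
st()
im,d=eyes.get_image('scene')
crop(im,360,160,420,205,12,'pics/l.png');st()"
```

```text
t 14.07 p [0.5431 0.1796 0.2022] yhead 75.55 down [ 0.0067  0.0043 -1.    ] F [ 5.1  1.9 -5.2] Fx -3.1 w 0.047 gun -0.048 0.0015 j [-0.79  0.41  0.53  1.79 -0.24  1.    1.15]
t 14.12 p [0.5431 0.1796 0.2022] yhead 75.54 down [ 0.0068  0.0043 -1.    ] F [ 4.2  1.6 -7.2] Fx -2.6 w 0.0471 gun -0.048 0.0016 j [-0.79  0.41  0.53  1.79 -0.24  1.    1.15]
```

View pics/l.png

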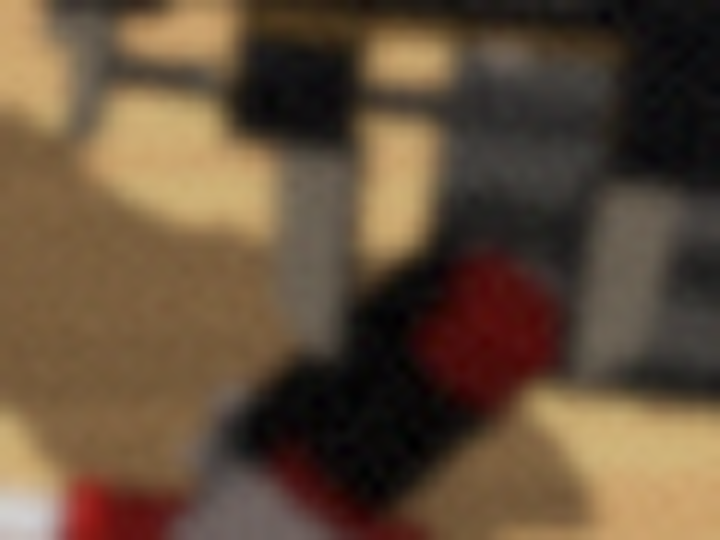

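The picture matches the first squeeze: trigger flat against the grip at (370,330), with an opening of 47.0 mm here against 47.6 mm then. I hold, release and lift off.

step_arm([
  [[0.04,0,0,0,0],[0.04,0,0,0,0],[0.04,0,0,0,0],[0.04,0,0,0,0],[0.04,0,0,0,0],[0.0918,0,0,0,0],[0.0918,0,0,0,0],[0.0918,0,0,0,0],[0.0918,0,0,0,0],[0.0918,0,0,0,0],[0.0918,0,0,0,0],[0.0918,0,0,0,0],[0.0918,0,0,0,0],[0.0918,0,0,0.03,0],[0.0918,0,0,0.07,0],[0.0918,0,0,0.11,0],[0.0918,0,0,0.15,0],[0.0918,0,0,0.15,0],[0.0918,0,0,0.15,0]],
], squeeze=45)

```text
clock: 15.7
position: [0.5442, 0.1799, 0.3546]
ee_rot: [0.394, 3.107, 0.012]
force: [-0.0, -0.4, -0.9]
width: 0.999
```

```bash
python3 -c "
from meas import *
st()
im,d=eyes.get_image('top'); cv2.imwrite('pics/m_top.png',im[:,:,::-1])
r,Y,a,n=block(im,cloud('top',d)); print(r,Y,a,n)
im,d=eyes.get_image('scene')
crop(im,270,130,430,250,5,'pics/m.png')"
```

```text
t 15.7 p [0.5442 0.1799 0.3546] yhead 75.56 down [ 0.0108  0.0066 -0.9999] F [-0.  -0.4 -0.9] Fx 0.3 w 0.0917 gun -0.0486 0.0025 j [-0.84  0.29  0.57  1.57 -0.16  1.33  1.07]
((476.30560302734375, -62.53732681274414), (55.930057525634766, 56.67565155029297), 75.4931411743164) [ 0.47698117 -0.0627824 ] 75.09914272326382 77
```

View pics/m.png

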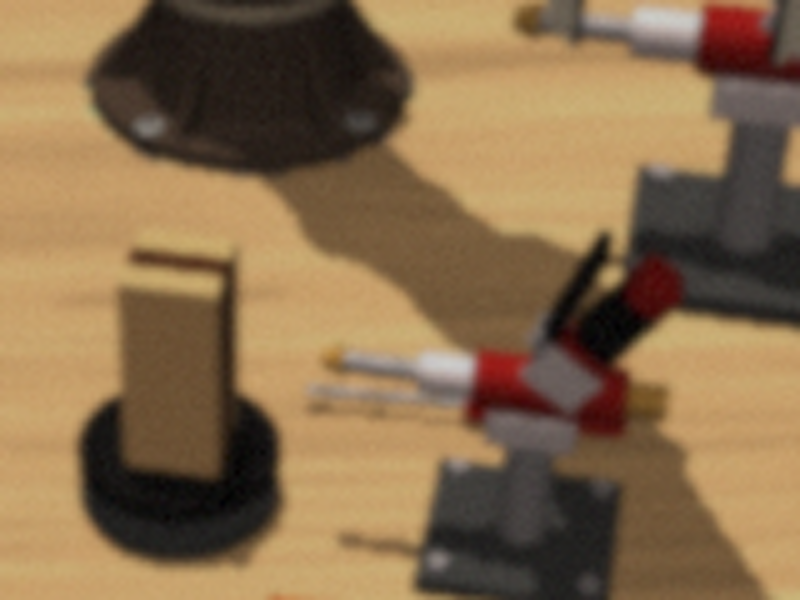

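View pics/m_top.png

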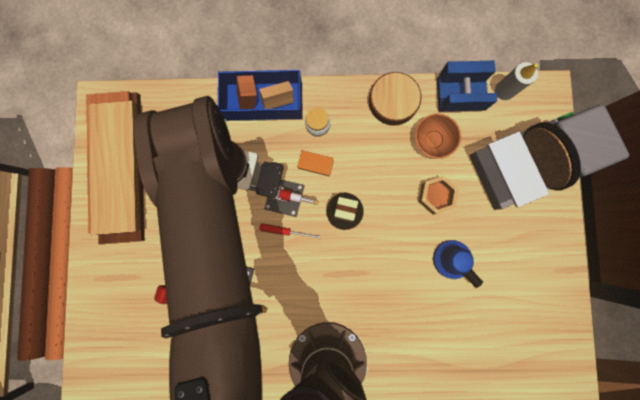

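The trigger is back at rest (tip at (605,240), same as at the start). The block stands with its stripe toward the nozzle, and the visible bystanders are in place. I hand the job in.

```bash
python3 -c "
from h import *
print(arm.sign_off()); st()"
```

```text
the job is handed in; nothing more can be done
None
the job is handed in; nothing more can be done
```

I blew off the plain side of the block with the smaller air gun, turned the block a quarter turn, blew off the striped side, and handed the job in at about 15.8 s. No verdict was reported.

- **Squeezes:** The tool can only point straight down, so I squeezed the trigger from above with the fingers upright. Both times the fingers stopped on grip and trigger together at about 47–48 mm, with a grip of 35–45 N held for over half a second. In the pictures the trigger lay flat against the grip. It can't be read directly, so I judged full travel from the opening and the pictures. The opening was 2–3 mm narrower than my sketch of the geometry predicted, which points to a full squeeze.
- **Block:** I gripped it near the top, lifted it 12 mm, turned it by 91°, set it down and let go. The last top view put its striped side within about 0.5° of the gun's axis and about 2 mm from the middle of the stand. It was upright and did not move during the second squeeze.
- **Final state:** The trigger was back at its rest position, the hand was open about 12 cm above the gun, and the force reading was about zero. The sanding block, chisel, bowl, hex box, wax and sander looked unmoved in the last top picture. The mallet was hidden under the arm in that view, so I could not confirm it there, but the hand never came down near it.

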